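Fit a jig cover over its hidden dowel and hold it pressed home

TASK

Pick up the narrower of the two jig covers by its black grip, lower it into the open nest and slide it along the nest until the hole in its underside finds the hidden dowel and it drops on. Then press it fully home against the spring pads and finish while still holding it pressed down there. Leave the wider cover and the loose setting ring where they are.

Things in the scene. Friction and masses are not known exactly. Their poses are not given: they have to be found in the camera images.
- cover_grip (a point): Grip of the narrower jig cover: middle of the black upright rib on its top, 46 mm long (x), 18 mm thick (y), 33 mm high; take it across the thickness (fingers closing along y). The rib's top is 16.5 mm above this point, the block's top 16.5 mm below it, the cover's underside 38.5 mm below it. z up. The same either way round.
- cover_foot (a point): Middle of the underside of the same narrower cover, 38.5 mm straight below cover_grip, same axes. The cover is a loose bare aluminium block, 90 mm long (x) x 60 mm wide (y) x 22 mm high, about 0.25 kg. This point is the centre of the mouth of a blind round hole in the underside, 18 mm across, 19.5 mm deep.
- wide_cover_grip (a point): The same point of the other, wider cover: 90 mm long x 84 mm wide, otherwise alike. It does not go into the nest and is to be left alone.
- nest_floor (a point): Centre of the floor of the nest, 10 mm above the worktop; z up, x along the nest. The nest is a fixed open-topped aluminium box, inside 138 mm long (x) x 64 mm wide (y); its 10 mm thick walls stand 24 mm above its floor all round (34 mm above the worktop). A tall fixture post stands between the covers and the nest: a cover carried with its underside 0.27 m above the worktop clears it.
- nest_dowel_line (a point): Middle of the line on which the upright steel dowel (13 mm thick, bevelled tip) may stand: anywhere within 18 mm of this point along the nest's x, at y = 0; its true place is not reported. This point is at tip height, 16 mm above the nest floor: a level cover rests on the tip until its hole is over the dowel, then drops 10 mm onto the spring pads.
- lift_pad (a joint): Travel in m of the spring pads, two grey strips along the nest floor that move together: 0 = up, tops 6 mm above the floor; 0.006 = pressed flush, the cover sitting on the floor, fully home. They bear the cover's weight without yielding; pushing it fully home takes about 7 N more, and they lift it again when it is let go.
- ring_a_mid (a point): Loose setting ring, plain steel, 52 mm across, 18 mm high, flat on the worktop; this point is its centre, 9 mm up. To be left alone.
Mind the look-alikes: they are no part of the job. What is shaped like the part that bears cover_grip but purple is not meant.

How it is judged:
On the way:
1. the narrower cover is lifted clear of the worktop (height (world z) of cover_foot above 0.05 m), for 0.2 s.
At the end, for the whole second after the job is handed in: The narrower cover is level (0.06 rad) in the nest on the dowel, its underside within 2 mm of the nest floor, its middle within 5 mm of the nest's middle line, the spring pads at least 4.5 mm down, and the fingers still press or grip it with over 2 N (z of cover_foot in the frame of nest_floor between -0.003 and 0.002 m and x of cover_foot in the frame of nest_floor between -0.026 and 0.026 m and y of cover_foot in the frame of nest_floor between -0.005 and 0.005 m and angle between cover_foot's own z axis and vertical below 0.06 rad and value of joint lift_pad above 0.0045 m and contact force between the fingers and cover above 2 N); the arm keeps its last pose, push and grip.
It fails at once if the wider cover is moved more than 3 cm (distance of wide_cover_grip from where it was at the start of the episode above 0.03 m).
It fails at once if the loose setting ring is moved more than 3 cm (distance of ring_a_mid from where it was at the start of the episode above 0.03 m).
It also fails if it takes over 58 s, if anything falls off the work surface, if the arm or the gripper's body presses on something with over 40 N, if the wrist force passes 120 N, or if a joint passes its speed limit or range.

ROBOT

A 6-joint arm with a two-finger parallel gripper is mounted at the origin on a cart in front of the work surface, level with it; the furniture and walls round the work are solid. World frame = base frame: x ahead of the robot, y to its left, z up, the work surface at z = 0. Lengths are in m, angles in rad, forces in N, time in s.
With the tool pointing down it reaches from about 0.275 to 0.825 m from the base axis. Payload 4.9 kg.
Tool frame: the origin (TCP) lies on the centre line of the jaws, within the pads' length; the fingertips stand 17 mm ahead of it and the grasp point (between the pads) lies 2 mm behind it; x points along the fingers, y is the direction in which the jaws open and shut, and the axes are right-handed (so a half turn about x gives the same grasp; the last joint's range is limited). The gripper opens to 85 mm and grips with 20 to 120 N. Pads are 22 mm wide; open, the fingers measure 114 mm over their backs; the gripper's body (76 mm by 85 mm) begins 54 mm behind the grasp point. The pads swing forward as they close: fully open they stand 13 mm farther back than shut.
Start: joints at [1.041, 0.326, -0.193, 1.052, 0, 1.437], TCP at [0.212, 0.507, 0.248] pointing down, gripper open.
Joint ranges: [-2.65, 2.65], [-0.97, 1.79], [-1.3, 1.35], [-1.93, 2.1], [-1.47, 1.37], [-3.14, 3.14]. Speed limits (rad/s): [2.57, 2.57, 3.14, 3.14, 3.14, 3.14].

INTERFACE

Orientations are given as a 3x3 rotation matrix whose columns are the frame's x, y, z axes.
In Python, from plant import sensors, eyes, workorder gives the robot as it stands.
- The arm moves only by the shell command python3 -m handwheel 'ROWS' [OPENING]. ROWS is JSON, a list that holds one entry, the list of rows, each a list of 6 numbers: the shift along the tool's x, y, z in mm, then the turn, a rotation vector about the tool's x, y, z in rad. A call has 1 to 5 rows; each row is the pose to reach, as a shift and turn from the pose commanded when the call began, along the tool's axes at that moment; what a row does not reach only later rows make up. A row lasts 1/10 s, in which the tool goes at most 50 mm and 8.59 degrees, less where a joint would pass 70% of its speed; a pose out of reach is approached as far as the arm can. A call with a gripper value outside its range is refused whole. OPENING is the finger opening in mm, from 0 to 85.4, set as the call begins (- or left out, the last holds). The fingers move at their own pace and stop on an object; the grip force is fixed at half the most. Time passes only in rows, so rows that repeat a pose let the fingers close. It gives the time, the measured TCP pose, the force and the opening at its end, in the units of the state.
- sensors.observe(): the state, without advancing time (a new reading comes with each control period).
- eyes.capture(name): name is "scene" or "top"; returns the picture (480x640x3 uint8, blue, green, red); there is no depth.
- eyes.calibration(name): a dict with "fx", "fy", "cx", "cy" (pixels), "dist_coeffs" ([k1, k2, p1, p2, k3] as OpenCV has them; the pictures are not rectified), "R" (3x3) and "t" (3): a world point X has camera coordinates R X + t. Camera axes: x right, y down, z forward; pixel columns grow to the right and rows downward; lengths in m; the calibration is good to about 2 mm. A picture is of the moment at which its call begins. calibration takes no time and is no camera call.
- workorder.job_done(): hands the job in, once; it reports no verdict.
Trained networks look in the newest picture that a camera, given by its name, has taken for a name from the list of things; names that differ only in an ending like _2 or _b are one class to them, and where a whole thing is asked for, a point or a joint stands for the part that bears it (a point fixed in the world has none). Each returns a list of dicts, best first, with "confidence" (0 to 1); they miss things now and then, are a little off and sometimes report something else, mostly with a low value. They report only what shows in the picture. A call takes as long as a camera call. They do not tell look-alikes from the thing itself.
- eyes.spot_in(query, camera): "extent" ([left, top, right, bottom] in pixels, round what is visible of it).
- eyes.cut_out(query, camera): "region" (480x640 bool, what is visible of it) and "extent" ([left, top, right, bottom] in pixels, round what is visible of it).
The state is a dict: "clock": time; "qpos": joint angles; "joint_velocities": joint speeds; "effort": joint torques, N m; "position": TCP position; "eef_rot": TCP orientation; "ft_force": force on the tool from outside, world axes, zero at the start; "moment": the same for the moment, N m; "grip_width": opening from 0.0 (shut) to 1.0 (fully open).
Only numpy, scipy, OpenCV 4.12 (cv2) and the standard library are available. Lean on these libraries where they do the work, as an engineer would, in place of code of your own. Each camera call takes 0.05 s, during which the arm holds its last target. There are 200 camera calls.

## Working session

There is one attempt and no reset: what is moved stays moved. The work goes in short steps, Python scripts to look and compute and a shell command to move; the robot and the scene stay as the last step left them, time stands still between calls to the robot, and variables do not carry over. Pictures are saved under pics/ and viewed, about 8 in all and at most 12, crops included, and the job is handed in when it is done.

```bash
mkdir -p pics; ls; cat > h.py <<'E'
import numpy as np, cv2
from plant import sensors, eyes, workorder
def ray(cam,uv):
    c=eyes.calibration(cam);K=np.array([[c['fx'],0,c['cx']],[0,c['fy'],c['cy']],[0,0,1.]])
    p=cv2.undistortPoints(np.array(uv,float).reshape(-1,1,2),K,np.array(c['dist_coeffs'],float))[:,0]
    R=np.array(c['R']);t=np.array(c['t']);d=np.c_[p,np.ones(len(p))]@R
    return -R.T@t,d
def at_z(cam,uv,z):
    o,d=ray(cam,uv);return o+d*((z-o[2])/d[:,2])[:,None]
def proj(cam,X):
    c=eyes.calibration(cam);K=np.array([[c['fx'],0,c['cx']],[0,c['fy'],c['cy']],[0,0,1.]])
    return cv2.projectPoints(np.array(X,float).reshape(-1,1,3),cv2.Rodrigues(np.array(c['R']))[0],np.array(c['t'],float),K,np.array(c['dist_coeffs'],float))[0][:,0]
E
python3 - <<'E'
from h import *
for c in('scene','top'):
    im=eyes.capture(c);cv2.imwrite(f'pics/{c}0.png',im)
    for q in ('cover_grip','wide_cover_grip','ring_a_mid','lift_pad'):
        for r in eyes.spot_in(q,c)[:4]: print(c,q,r['extent'],round(r['confidence'],2))
s=sensors.observe();print(s['clock'],s['position'],s['eef_rot'],s['ft_force'],s['grip_width'])
E
```

```text
pics
scene cover_grip [232.6, 163.7, 263.3, 196.5] 0.6
scene cover_grip [264.2, 247.1, 291.9, 273.9] 0.58
scene cover_grip [409.3, 288.4, 468.8, 359.8] 0.18
scene wide_cover_grip [214.1, 203.8, 253.9, 238.5] 0.7
scene lift_pad [421.4, 298.7, 461.5, 343.4] 0.74
top cover_grip [139.7, 196.1, 174.0, 242.2] 0.87
top cover_grip [280.3, 265.6, 314.4, 312.9] 0.81
top wide_cover_grip [169.2, 259.0, 228.7, 318.3] 0.97
top ring_a_mid [320.7, 215.0, 346.0, 244.3] 0.93
top lift_pad [456.5, 210.2, 496.9, 270.9] 0.62
0.5 [0.21204259 0.50744502 0.24824662] [[-4.45413315e-05  3.85598119e-01  9.22666835e-01]
 [-1.34829639e-04  9.22666825e-01 -3.85598122e-01]
 [-9.99999990e-01 -1.41577890e-04  1.08932463e-05]] [-0.57619136  0.06713873  0.41192751] 0.9986124621699849
```

View pics/top0.png

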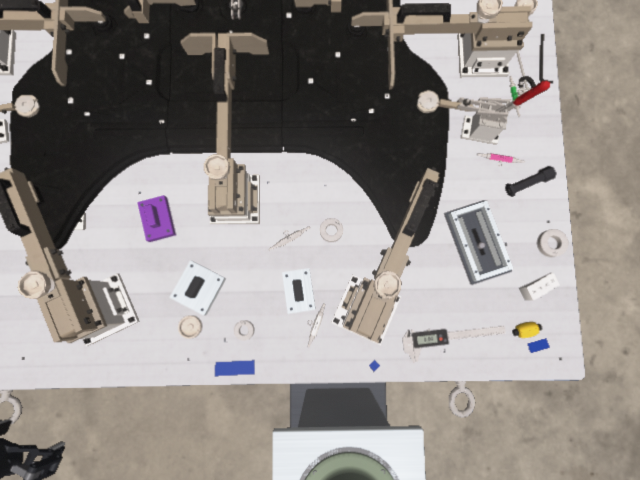

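View pics/scene0.png

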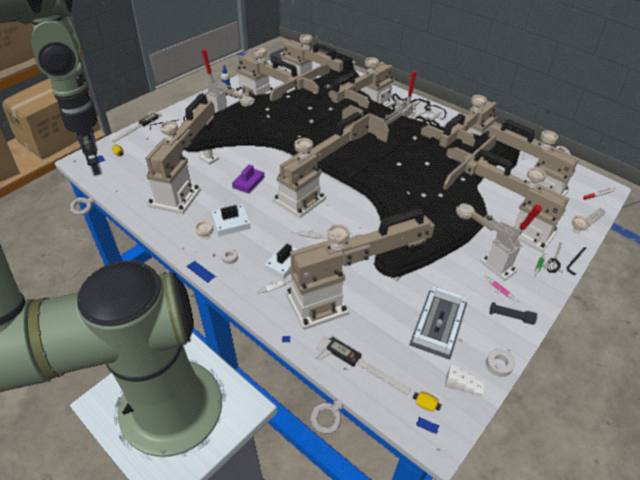

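The top view shows the candidates. The white cover at (297,289) looks narrow. The white one at (197,288) looks nearly square, so it is the wide cover. The purple one at (156,218) is a look-alike. The nest is at (479,242). I'll confirm with an enlarged crop and a measurement.

```bash
python3 - <<'E'
from h import *
im=eyes.capture('top')
a=cv2.resize(im[250:325,165:325],None,fx=5,fy=5,interpolation=cv2.INTER_CUBIC)
b=cv2.resize(im[190:290,435:525],None,fx=6,fy=6,interpolation=cv2.INTER_CUBIC)
cv2.imwrite('pics/a.png',a);cv2.imwrite('pics/b.png',b)
g=cv2.cvtColor(im,cv2.COLOR_BGR2GRAY)
for q in('cover_grip','wide_cover_grip','lift_pad','nest_floor'):
  for r in eyes.cut_out(q,'top'):
    m=r['region'].astype(np.uint8);e=r['extent']
    cs,_=cv2.findContours(m,0,2)
    if not cs: continue
    rc=cv2.minAreaRect(max(cs,key=cv2.contourArea));p=cv2.boxPoints(rc)
    X=at_z('top',p,0.022 if 'grip' in q else 0.016)
    L=np.linalg.norm(X-np.roll(X,-1,0),axis=1)
    print(q,round(r['confidence'],2),np.round(rc[0],1),'ctr',X.mean(0).round(4),'sides',L.round(4),'ang',np.degrees(np.arctan2(*(X[1]-X[0])[1::-1])).round(1))
    if 'grip' in q:
      d=((g<70)&(cv2.morphologyEx(m,3,np.ones((9,9)))>0)).astype(np.uint8)
      cs,_=cv2.findContours(d,0,2)
      if cs:
        rc=cv2.minAreaRect(max(cs,key=cv2.contourArea));X=at_z('top',cv2.boxPoints(rc),0.05)
        print('  rib',np.round(rc[0],1),X.mean(0).round(4),np.linalg.norm(X-np.roll(X,-1,0),axis=1).round(4),np.degrees(np.arctan2(*(X[1]-X[0])[1::-1])).round(1))
print(ray('top',[[320,240]])[0])
E
```

```text
cover_grip 0.73 [156.7 218.2] ctr [0.606 0.411 0.022] sides [0.0696 0.0956 0.0688 0.0953] ang -76.7
  rib [155.9 215.5] [0.606  0.4027 0.05  ] [0.0061 0.0396 0.0061 0.0396] -76.1
cover_grip 0.68 [298.  290.3] ctr [0.4431 0.1011 0.022 ] sides [0.0598 0.0883 0.059  0.0882] ang -84.5
  rib [297.8 290.2] [0.4421 0.0999 0.05  ] [0.0128 0.0385 0.0127 0.0385] -82.7
wide_cover_grip 0.84 [197.4 286.7] ctr [0.4542 0.3181 0.022 ] sides [0.091  0.0896 0.0906 0.0884] ang -25.1
  rib [194.3 286.9] [0.4522 0.3169 0.05  ] [0.0418 0.0191 0.0418 0.019 ] -27.5
lift_pad 0.84 [487.8 238.4] ctr [ 0.5519 -0.3182  0.016 ] sides [0.018  0.1266 0.0177 0.1265] ang -68.9
nest_floor 0.56 [478.1 241.6] ctr [ 0.5455 -0.2963  0.016 ] sides [0.1071 0.1731 0.1046 0.1723] ang -69.9
[0.4063118  0.0443662  1.01901931]
```

View pics/a.png

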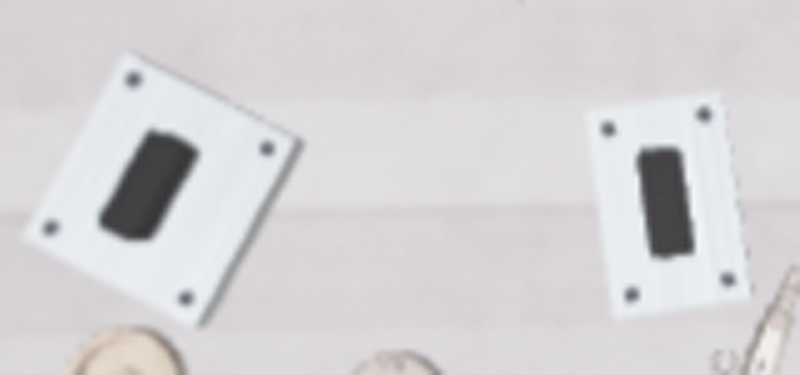

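View pics/b.png

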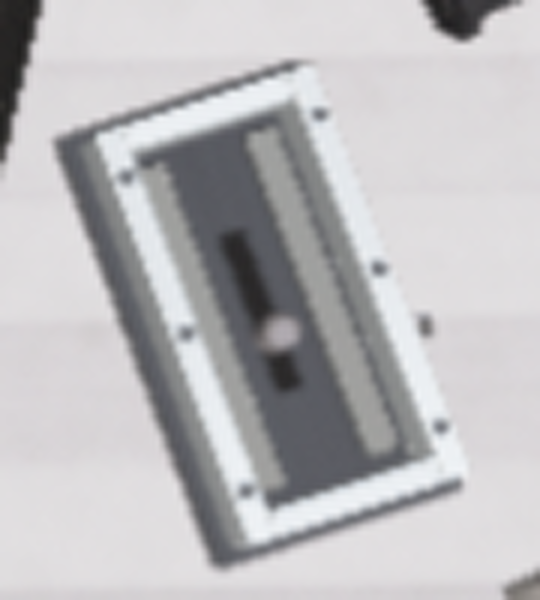

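Crop a shows the narrow cover at right: 60x88 mm measured, rib at crop (666,202), which matches cover_grip. The left one, about 90x90 mm, is the wide cover. Crop b shows the nest rim, and the dowel tip is visible at crop (279,333), below the slot's middle. Next I'll measure these.

```bash
python3 - <<'E'
from h import *
def cr(p,x,y,f): return (np.array(p)+.5)/f-.5+[x,y]
def rep(n,uv,z):
    X=at_z('top',uv,z);d=X[2]-X[1]+X[3]-X[0]
    print(n,X.mean(0).round(4),np.linalg.norm(X-np.roll(X,-1,0),axis=1).round(4),'long axis deg',np.degrees(np.arctan2(d[1],d[0])).round(1)); return X
rep('cover',cr([(587,112),(720,93),(750,298),(613,320)],165,250,5),.022)
rep('rib',cr([(640,150),(682,148),(693,253),(650,257)],165,250,5),.055)
rep('outer',cr([(97,135),(313,66),(467,478),(248,543)],435,190,6),.034)
X=rep('inner',cr([(137,155),(297,100),(430,455),(265,508)],435,190,6),.034)
print('dowel',at_z('top',cr([(279,333)],435,190,6),.026))
E
```

```text
cover [0.4421 0.1008 0.022 ] [0.0584 0.0893 0.0595 0.0902] long axis deg -172.6
rib [0.4423 0.0995 0.055 ] [0.0176 0.044  0.018  0.0448] long axis deg -174.6
outer [ 0.5451 -0.2975  0.034 ] [0.0836 0.158  0.0823 0.156 ] long axis deg -163.2
inner [ 0.5452 -0.298   0.034 ] [0.0623 0.1361 0.0626 0.1347] long axis deg -163.4
dowel [[ 0.53530129 -0.29917015  0.026     ]]
```

```bash
cat > fit.py <<'E'
from h import *
def ortho(im,cam,cx,cy,z,h=.12,s=.0005):
    n=int(2*h/s);a=(np.arange(n)-n/2)*s
    gx,gy=np.meshgrid(cx+a,cy+a)   # col->x,row->y
    P=proj(cam,np.c_[gx.ravel(),gy.ravel(),np.full(n*n,z)]).reshape(n,n,2).astype(np.float32)
    return cv2.remap(im,P[...,0],P[...,1],cv2.INTER_CUBIC)
E
python3 - <<'E'
from fit import *
im=np.mean([eyes.capture('top').astype(float) for _ in range(3)],0).astype(np.uint8)
for n,cx,cy,z,th in(('nest',.545,-.298,.034,195),('rib',.4423,.0995,.055,120)):
    o=cv2.cvtColor(ortho(im,'top',cx,cy,z,.12 if n=='nest' else .05),cv2.COLOR_BGR2GRAY);N=o.shape[0]
    for t in (th-15,th,th+15):
        m=(o<t).astype(np.uint8);_,lab,st,_=cv2.connectedComponentsWithStats(m)
        # component under centre-ish
        k=np.bincount(lab[N//2-20:N//2+20,N//2-20:N//2+20].ravel())[1:].argmax()+1
        cs,_=cv2.findContours((lab==k).astype(np.uint8),0,1)
        rc=cv2.minAreaRect(max(cs,key=cv2.contourArea));b=cv2.boxPoints(rc)
        # robust: hull fit
        print(n,t,np.round([cx+(rc[0][0]-N/2)*.0005,cy+(rc[0][1]-N/2)*.0005],4),np.array(rc[1])*.5,rc[2])
    if n=='nest':
        v=cv2.cvtColor(o,cv2.COLOR_GRAY2BGR)
        cv2.imwrite('pics/nest_ortho.png',v)
s=eyes.calibration('top');print(np.round(s['R'],3).tolist())
E
```

```text
nest 180 [ 0.544  -0.2944] [138.10926819  71.98921204] 17.65012550354004
nest 195 [ 0.5426 -0.2895] [169.06672668 101.57302856] 17.136272430419922
nest 210 [ 0.5426 -0.2896] [171.17909241 105.01730347] 16.614423751831055
rib 105 [0.4422 0.0999] [43.44882202 17.08215904] 7.594643592834473
rib 120 [0.4421 0.1   ] [44.3900795  17.76286507] 7.853313446044922
rib 135 [0.4423 0.0999] [45.06782532 18.30467415] 7.594643592834473
[[-0.015, -1.0, 0.002], [-0.99, 0.014, -0.141], [0.141, -0.004, -0.99]]
```

View pics/nest_ortho.png

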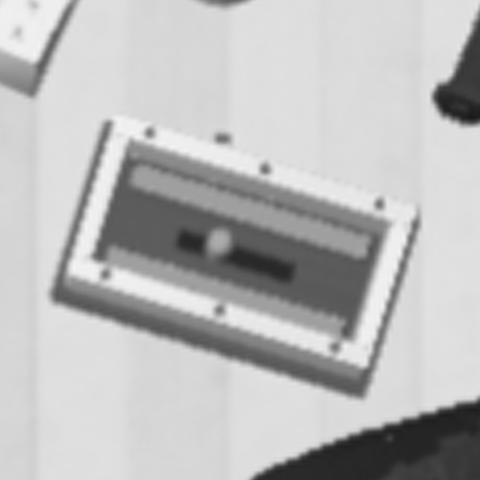

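The ortho view shows the rim at about 17° and the dowel tip at (219,242) in it. I'll fit the inner opening by edge contrast.

```bash
python3 - <<'E'
from fit import *
from scipy.ndimage import map_coordinates
from scipy.optimize import minimize
im=eyes.capture('top')
def fit(cx,cy,th,z,Lx,Ly,sgn,ins=.0025):
    o=cv2.cvtColor(ortho(im,'top',cx,cy,z),cv2.COLOR_BGR2GRAY).astype(float);N=o.shape[0]
    def pts(a,b):
        u=np.linspace(-.92,.92,80);P=[]
        for s in(1,-1): P+=[np.c_[u*a,0*u+s*b],np.c_[0*u+s*a,u*b]]
        return np.vstack(P)
    def val(p,a,b):
        c,s=np.cos(p[2]),np.sin(p[2]);q=pts(a,b)@np.array([[c,s],[-s,c]])+[p[0]/1000,p[1]/1000]
        return map_coordinates(o,[q[:,1]/.0005+N/2,q[:,0]/.0005+N/2],order=1)
    f=lambda p:-sgn*sum((val(p,Lx/2+d,Ly/2+d)-val(p,Lx/2-d,Ly/2-d)).mean() for d in(.001,.002,.003))
    best=min((minimize(f,[x,y,th+t],method='Nelder-Mead',options={'initial_simplex':[[x,y,th+t],[x+1.5,y,th+t],[x,y+1.5,th+t],[x,y,th+t+.03]]}) for x in(-2,0,2) for y in(-2,0,2) for t in(-.03,0,.03)),key=lambda r:r.fun)
    p=best.x;return np.round([cx+p[0]/1000,cy+p[1]/1000,np.degrees(p[2])],4),round(best.fun,1)
n,f=fit(.545,-.298,np.radians(17),.034,.138,.064,1);print('nest',n,f)
print('rib',fit(.4422,.0999,np.radians(7),.055,.046,.018,1))
print('cover',fit(.4425,.1005,np.radians(7),.022,.090,.060,-1))
a=np.radians(n[2]);R=np.array([[np.cos(a),-np.sin(a)],[np.sin(a),np.cos(a)]])
print('dowel in nest',R.T@(at_z('top',[[481.5-.4,245.5-.4]],.026)[0,:2]-n[:2]))
# move to above the grip: tool yaw
s=sensors.observe();Rt=np.array(s['eef_rot']);print('tool y dir deg',np.degrees(np.arctan2(Rt[1,1],Rt[0,1])))
E
```

```text
nest [ 0.5452 -0.2979 17.5261] -246.0
rib (array([0.4423, 0.0999, 8.0477]), np.float64(-401.5))
cover (array([0.4425, 0.1013, 7.6366]), np.float64(-46.6))
dowel in nest [-0.00986733  0.00174863]
tool y dir deg 67.3232628672531
```

```bash
cat > d.py <<'E'
import sys; from h import *
from scipy.spatial.transform import Rotation as Ro
# usage: d.py x y z(mm) jawdeg -> row from measured pose to target
def row(x,y,z,j):
    s=sensors.observe();R=np.array(s['eef_rot']);a=np.radians(j)
    T=np.array([[0,np.cos(a),np.sin(a)],[0,np.sin(a),-np.cos(a)],[-1,0,0]])
    sh=R.T@(np.array([x,y,z])-np.array(s['position'])*1000)
    print('row',sh.round(1),Ro.from_matrix(R.T@T).as_rotvec().round(3),'t',round(s['clock'],2),'pos',(np.array(s['position'])*1000).round(1),'F',np.round(s['ft_force'],1),'M',np.round(s['moment'],2),'grip',round(s['grip_width'],3))
row(*map(float,sys.argv[1:]))
E
python3 d.py 442.5 100.3 150 97.8
python3 -m handwheel '[[[5,-29,37,-0.13,0,0],[10,-57,74,-0.26,0,0],[20,-86,111,-0.4,0,0],[30,-115,148,-0.53,0,0],[40,-144,185,-0.53,0,0]]]' 50
python3 d.py 442.5 100.3 150 97.8
```

```text
row [  98.3 -286.9  369.6] [-0.532  0.    -0.   ] t 0.95 pos [212.1 507.5 248.3] F [-0.8 -0.3  0.3] M [ 0.02  0.01 -0.01] grip 1.001
clock: 1.45
position: [0.3266, 0.3046, 0.2089]
eef_rot: [[0.001, -0.137, 0.991], [0.001, 0.991, 0.137], [-1.0, 0.001, 0.001]]
ft_force: [1.0, 0.6, -0.5]
grip_width: 0.584
row [  58.9 -218.3   86.7] [ 0.002  0.001 -0.001] t 1.45 pos [326.6 304.6 208.9] F [ 1.   0.6 -0.5] M [ 0.06 -0.04 -0.01] grip 0.584
```

```bash

python3 -m handwheel '[[[12,-44,17,0,0,0],[24,-87,35,0,0,0],[36,-131,52,0,0,0],[48,-175,69,0,0,0],[59,-218,87,0,0,0]]]'
python3 -m handwheel '[[[0,0,0,0,0,0],[0,0,0,0,0,0]]]' 
python3 d.py 442.5 100.3 80 97.8
python3 - <<'E'
from h import *
im=eyes.capture('top');cv2.imwrite('pics/top_ab.png',cv2.resize(im[180:360,220:420],None,fx=3,fy=3,interpolation=cv2.INTER_CUBIC))
im=eyes.capture('scene');cv2.imwrite('pics/sc_ab.png',im)
E
```

```text
clock: 1.95
position: [0.4419, 0.0995, 0.1497]
eef_rot: [[0.001, -0.134, 0.991], [0.0, 0.991, 0.134], [-1.0, 0.0, 0.001]]
ft_force: [1.2, 1.4, 0.7]
grip_width: 0.585
clock: 2.15
position: [0.4413, 0.1005, 0.1496]
eef_rot: [[-0.001, -0.131, 0.991], [0.0, 0.991, 0.131], [-1.0, 0.001, -0.001]]
ft_force: [0.4, 0.5, -0.0]
grip_width: 0.582
row [69.6 -0.4  1.2] [-0.005 -0.001 -0.001] t 2.15 pos [441.3 100.5 149.6] F [ 0.4  0.5 -0. ] M [-0.    0.01 -0.01] grip 0.582
```

View pics/sc_ab.png

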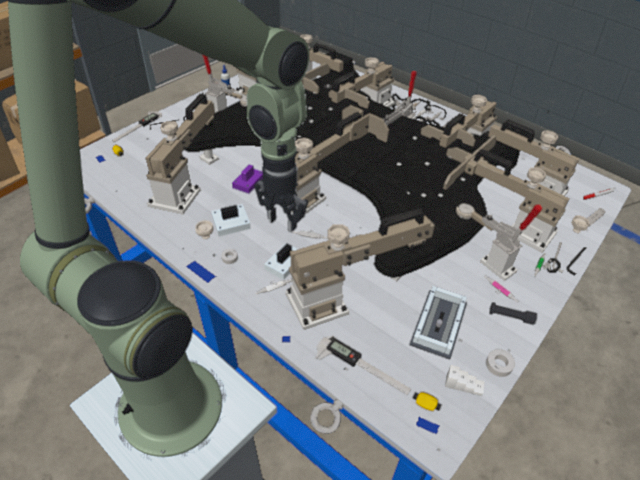

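The gripper hangs clear above the narrow cover (px ~(280,215)), and the post stays well to the right. Descending now.

```bash

python3 -m handwheel '[[[30,0,1,0,0,0],[60,0,1,0,0,0],[85,0,1,0,0,0],[98,0,1,0,0,0],[106,0,1,0,0,0]]]'
python3 -m handwheel '[[[0,0,0,0,0,0],[0,0,0,0,0,0],[0,0,0,0,0,0],[0,0,0,0,0,0],[0,0,0,0,0,0]]]' 5
python3 d.py 442.5 100.3 43 97.8
```

```text
clock: 2.75
position: [0.441, 0.103, 0.0431]
eef_rot: [[-0.001, -0.137, 0.991], [0.0, 0.991, 0.137], [-1.0, 0.0, -0.001]]
ft_force: [0.5, -0.5, -0.3]
grip_width: 0.582
clock: 3.25
position: [0.4429, 0.1019, 0.0448]
eef_rot: [[0.002, -0.134, 0.991], [0.001, 0.991, 0.134], [-1.0, 0.001, 0.002]]
ft_force: [-1.5, 2.0, 6.2]
grip_width: 0.202
row [ 1.8 -1.6 -0.6] [-0.002  0.002 -0.001] t 3.25 pos [442.9 101.9  44.8] F [-1.5  2.   6.2] M [0.32 0.27 0.07] grip 0.202
```

```bash

python3 -m handwheel '[[[-20,0,0,0,0,0],[-60,0,0,0,0,0],[-100,0,0,0,0,0],[-145,0,0,0,0,0],[-190,0,0,0,0,0]]]' 5
python3 -m handwheel '[[[-40,0,0,0,0,0],[-80,0,0,0,0,0],[-90,0,0,0,0,0],[-90,0,0,0,0,0],[-90,0,0,0,0,0]]]' 5
python3 d.py 545 -298 320 107.5
python3 - <<'E'
from h import *
im=eyes.capture('scene');cv2.imwrite('pics/sc_lift.png',im[0:360,150:540])
E
```

```text
clock: 3.75
position: [0.4415, 0.1012, 0.2355]
eef_rot: [[-0.001, -0.133, 0.991], [-0.0, 0.991, 0.133], [-1.0, -0.0, -0.001]]
ft_force: [1.1, 0.4, -1.5]
grip_width: 0.204
clock: 4.25
position: [0.4414, 0.1013, 0.3223]
eef_rot: [[-0.002, -0.134, 0.991], [-0.0, 0.991, 0.134], [-1.0, 0.0, -0.002]]
ft_force: [-0.1, 0.1, -2.6]
grip_width: 0.204
row [   2.1 -409.6   49.3] [-0.171 -0.002 -0.   ] t 4.25 pos [441.4 101.3 322.3] F [-0.1  0.1 -2.6] M [-0.    0.01  0.  ] grip 0.204
```

View pics/sc_lift.png

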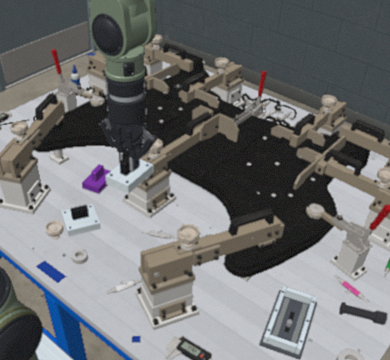

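Cover is level in the grip and weighs 2.6 N; its underside is at about 0.278 m. Carrying it over the post to the nest.

```bash

python3 -m handwheel '[[[0,-42,5,-0.03,0,0],[0,-84,10,-0.07,0,0],[0,-126,15,-0.1,0,0],[0,-168,20,-0.14,0,0],[0,-210,25,-0.171,0,0]]]' 5
python3 d.py 542.3 -298.8 320 107.5
```

```text
clock: 4.8
position: [0.4943, -0.1046, 0.3215]
eef_rot: [[-0.004, -0.302, 0.953], [0.002, 0.953, 0.302], [-1.0, 0.003, -0.003]]
ft_force: [0.8, 0.8, -2.5]
grip_width: 0.196
row [   1.  -199.7  -12.9] [ 0.001 -0.003 -0.003] t 4.8 pos [ 494.3 -104.6  321.5] F [ 0.8  0.8 -2.5] M [ 0.04 -0.12  0.03] grip 0.196
```

```bash

python3 -m handwheel '[[[0,-42,-3,0,0,0],[0,-84,-6,0,0,0],[0,-126,-9,0,0,0],[0,-165,-12,0,0,0],[0,-200,-13,0,0,0]]]' 5
python3 -m handwheel '[[[40,0,0,0,0,0],[85,0,0,0,0,0],[130,0,0,0,0,0],[175,0,0,0,0,0],[215,0,0,0,0,0]]]' 5
python3 -m handwheel '[[[0,0,0,0,0,0],[0,0,0,0,0,0],[0,0,0,0,0,0]]]' 5
python3 d.py 542.3 -298.8 83 107.5
python3 d.py 542.3 -298.8 83 107.5
python3 - <<'E'
from h import *
im=eyes.capture('top');cv2.imwrite('pics/top_n.png',cv2.resize(im[180:300,420:540],None,fx=5,fy=5,interpolation=cv2.INTER_CUBIC))
E
```

```text
clock: 5.3
position: [0.542, -0.2996, 0.3209]
eef_rot: [[-0.004, -0.299, 0.954], [0.002, 0.954, 0.299], [-1.0, 0.003, -0.003]]
ft_force: [0.8, -0.0, -2.2]
grip_width: 0.2
clock: 5.8
position: [0.5405, -0.2965, 0.1041]
eef_rot: [[-0.004, -0.3, 0.954], [0.003, 0.954, 0.3], [-1.0, 0.004, -0.003]]
ft_force: [0.9, -1.1, -2.1]
grip_width: 0.2
clock: 6.1
position: [0.544, -0.2988, 0.1107]
eef_rot: [[0.002, -0.3, 0.954], [-0.002, 0.954, 0.3], [-1.0, -0.002, 0.002]]
ft_force: [0.3, -0.0, -1.5]
grip_width: 0.198
row [27.7  0.6 -1.7] [-0.     0.002  0.002] t 6.1 pos [ 544.  -298.8  110.7] F [ 0.3 -0.  -1.5] M [-0.03  0.    0.05] grip 0.198
row [27.7  0.6 -1.7] [-0.     0.002  0.002] t 6.1 pos [ 544.  -298.8  110.7] F [ 0.3 -0.  -1.5] M [-0.03  0.    0.05] grip 0.198
```

View pics/top_n.png

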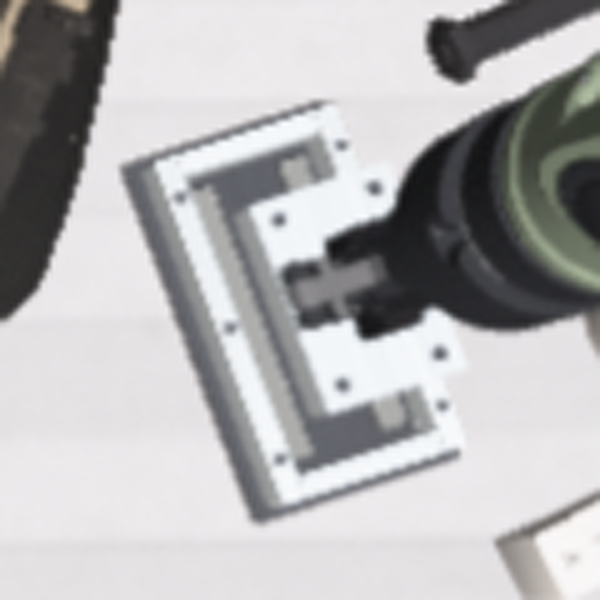

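The cover hovers over the nest at the right angle. Its screws are at crop (278,220), (375,188), (343,385) and (440,352), and I'll check its centre against the nest with the same camera.

```bash
python3 - <<'E'
from h import *
uv=(np.array([(278,220),(375,188),(440,352),(343,385)])+.5)/5-.5+[420,180]
a=np.radians(17.5);R=np.array([[np.cos(a),-np.sin(a)],[np.sin(a),np.cos(a)]])
for z in(.0855,.089):
    X=at_z('top',uv,z);c=X.mean(0);d=X[0]-X[3]+X[1]-X[2]
    print(z,c.round(4),'in nest mm',(1000*R.T@(c[:2]-[.5452,-.2979])).round(2),'ang',np.degrees(np.arctan2(d[1],d[0])).round(2),np.linalg.norm(X-np.roll(X,-1,0),axis=1).round(4))
# nest screws for same-method check
uv=(np.array([(181,198),(342,146),(443,405),(281,459)])+.5)/5-.5+[420,180]
X=at_z('top',uv,.034);d=X[0]-X[3]+X[1]-X[2];print('nest screws',X.mean(0).round(4),np.degrees(np.arctan2(d[1],d[0])).round(2),np.linalg.norm(X-np.roll(X,-1,0),axis=1).round(4))
E
```

```text
0.0855 [ 0.5445 -0.3006  0.0855] in nest mm [-1.48 -2.42] ang 17.81 [0.0426 0.072  0.0423 0.0723]
0.089 [ 0.544  -0.2994  0.089 ] in nest mm [-1.58 -1.03] ang 17.81 [0.0425 0.0717 0.0422 0.072 ]
nest screws [ 0.5458 -0.2988  0.034 ] 17.55 [0.0747 0.1198 0.0741 0.1202]
```

```bash

python3 -m handwheel '[[[8,0.5,0,0,0,0],[16,0.5,0,0,0,0],[24,0.5,0,0,0,0],[28,0.5,0,0,0,0],[30,0.5,0,0,0,0]]]' 5
python3 -m handwheel '[[[2,0,0,0,0,0],[4,0,0,0,0,0],[6,0,0,0,0,0],[6,0,0,0,0,0]]]' 5
python3 d.py 542.3 -298.8 70 107.5
```

```text
clock: 6.65
position: [0.5422, -0.2971, 0.078]
eef_rot: [[-0.001, -0.3, 0.954], [0.001, 0.954, 0.3], [-1.0, 0.001, -0.001]]
ft_force: [0.7, -0.1, -2.5]
grip_width: 0.2
clock: 7.05
position: [0.5426, -0.2974, 0.0727]
eef_rot: [[-0.0, -0.301, 0.954], [0.0, 0.954, 0.301], [-1.0, 0.0, -0.0]]
ft_force: [-0.7, 0.4, -1.5]
grip_width: 0.199
row [ 2.7 -1.3 -0.7] [-0. -0. -0.] t 7.05 pos [ 542.6 -297.4   72.7] F [-0.7  0.4 -1.5] M [-0.04  0.    0.  ] grip 0.199
```

Now inside the walls with no side force. Lowering onto the dowel tip.

```bash

python3 -m handwheel '[[[1,0,0,0,0,0],[2,0,0,0,0,0],[3,0,0,0,0,0],[3,0,0,0,0,0]]]' 5
python3 -m handwheel '[[[1,0,0,0,0,0],[1,0,0,0,0,0],[2,0,0,0,0,0],[2,0,0,0,0,0]]]' 5
python3 d.py 542.3 -298.8 70 107.5
```

```text
clock: 7.45
position: [0.5429, -0.2976, 0.0705]
eef_rot: [[0.001, -0.301, 0.954], [-0.0, 0.954, 0.301], [-1.0, -0.001, 0.0]]
ft_force: [-1.3, 0.4, 2.0]
grip_width: 0.199
clock: 7.85
position: [0.5431, -0.2976, 0.07]
eef_rot: [[0.001, -0.301, 0.954], [-0.001, 0.954, 0.301], [-1.0, -0.001, 0.001]]
ft_force: [-3.3, 2.4, 13.1]
grip_width: 0.2
row [-0.  -0.9 -1.1] [-0.     0.001  0.001] t 7.85 pos [ 543.1 -297.6   70. ] F [-3.3  2.4 13.1] M [ 0.69  1.02 -0.05] grip 0.2
```

Contact at TCP z 70 mm: resting on the tip, as expected. Ease the push and slide toward nest −x, where the tip was seen at about −10 mm.

```bash

python3 -m handwheel '[[[-1,0,-1,0,0,0],[-1,0,-2,0,0,0],[-1,0,-3,0,0,0],[-1,0,-4,0,0,0],[-1,0,-4,0,0,0]]]' 5
python3 -m handwheel '[[[0,0,-1,0,0,0],[0,0,-2,0,0,0],[0,0,-2,0,0,0]]]' 5
python3 -m handwheel '[[[0,0,-1,0,0,0],[0,0,-2,0,0,0],[0,0,-2,0,0,0]]]' 5
python3 d.py 542.3 -298.8 70 107.5
```

```text
clock: 8.35
position: [0.5383, -0.2988, 0.0685]
eef_rot: [[-0.001, -0.3, 0.954], [-0.001, 0.954, 0.3], [-1.0, -0.0, -0.001]]
ft_force: [-0.1, 0.9, -3.2]
grip_width: 0.195
clock: 8.65
position: [0.5363, -0.2992, 0.0683]
eef_rot: [[-0.001, -0.3, 0.954], [0.0, 0.954, 0.3], [-1.0, 0.001, -0.001]]
ft_force: [0.6, 0.6, -2.6]
grip_width: 0.198
clock: 8.95
position: [0.5348, -0.2999, 0.0688]
eef_rot: [[-0.0, -0.3, 0.954], [0.0, 0.954, 0.3], [-1.0, 0.0, -0.0]]
ft_force: [0.1, 0.5, -2.3]
grip_width: 0.202
row [-1.2 -1.2  7.5] [-0. -0. -0.] t 8.95 pos [ 534.8 -299.9   68.8] F [ 0.1  0.5 -2.3] M [-0.01 -0.01 -0.04] grip 0.202
```

Support is gone and z is below tip height, so the hole is over the dowel. Lowering gently.

```bash

python3 -m handwheel '[[[1,0,0,0,0,0],[2,0,0,0,0,0],[3,0,0,0,0,0],[3,0,0,0,0,0]]]' 5
python3 d.py 542.3 -298.8 70 107.5
```

```text
clock: 9.35
position: [0.5349, -0.2997, 0.0657]
eef_rot: [[-0.0, -0.301, 0.954], [0.0, 0.954, 0.301], [-1.0, 0.0, -0.0]]
ft_force: [0.1, -0.2, -3.0]
grip_width: 0.196
row [-4.3 -1.3  7.3] [-0. -0. -0.] t 9.35 pos [ 534.9 -299.7   65.7] F [ 0.1 -0.2 -3. ] M [ 0.01 -0.    0.02] grip 0.196
```

```bash

python3 -m handwheel '[[[1,0,0,0,0,0],[2,0,0,0,0,0],[3,0,0,0,0,0],[4,0,0,0,0,0],[4,0,0,0,0,0]]]' 5
python3 -m handwheel '[[[1,0,0,0,0,0],[2,0,0,0,0,0],[3,0,0,0,0,0],[3,0,0,0,0,0]]]' 5
python3 d.py 542.3 -298.8 54 107.5
```

```text
clock: 9.85
position: [0.5349, -0.2998, 0.0617]
eef_rot: [[-0.0, -0.3, 0.954], [0.0, 0.954, 0.3], [-1.0, 0.0, -0.0]]
ft_force: [0.2, 0.4, -1.7]
grip_width: 0.198
clock: 10.25
position: [0.5351, -0.2999, 0.0592]
eef_rot: [[0.0, -0.3, 0.954], [-0.0, 0.954, 0.3], [-1.0, -0.0, 0.0]]
ft_force: [-2.0, 1.1, 2.8]
grip_width: 0.197
row [ 5.2 -1.1  7.2] [-0.  0.  0.] t 10.25 pos [ 535.1 -299.9   59.2] F [-2.   1.1  2.8] M [ 0.17  0.23 -0.01] grip 0.197
```

On the pads at TCP z of about 59–60 mm, so it has dropped 10 mm from the tip. Pressing home.

```bash

python3 -m handwheel '[[[1,0,0,0,0,0],[2,0,0,0,0,0],[3,0,0,0,0,0],[4,0,0,0,0,0],[4,0,0,0,0,0]]]' 5
python3 -m handwheel '[[[1,0,0,0,0,0],[2,0,0,0,0,0],[3,0,0,0,0,0],[3,0,0,0,0,0]]]' 5
python3 d.py 542.3 -298.8 54 107.5
```

```text
clock: 10.75
position: [0.5351, -0.2999, 0.0551]
eef_rot: [[0.0, -0.3, 0.954], [-0.0, 0.954, 0.3], [-1.0, -0.0, 0.0]]
ft_force: [-1.6, 1.6, 5.6]
grip_width: 0.198
clock: 11.15
position: [0.5351, -0.3, 0.0548]
eef_rot: [[0.001, -0.301, 0.954], [-0.001, 0.954, 0.301], [-1.0, -0.001, 0.0]]
ft_force: [-8.6, 4.6, 23.4]
grip_width: 0.203
row [ 0.8 -1.1  7.2] [-0.     0.     0.001] t 11.15 pos [ 535.1 -300.    54.8] F [-8.6  4.6 23.4] M [1.08 1.62 0.01] grip 0.203
```

Hard stop at z of about 54.8 mm, matching the expected 16 mm below tip contact. Hold still and take one last look.

```bash

python3 -m handwheel '[[[0,0,0,0,0,0],[0,0,0,0,0,0],[0,0,0,0,0,0],[0,0,0,0,0,0],[0,0,0,0,0,0]]]' 5
python3 - <<'E'
from h import *
s=sensors.observe();print(s['position'],s['ft_force'],s['grip_width'])
im=eyes.capture('top');a=cv2.resize(im[180:300,420:540],None,fx=3.3,fy=3.3,interpolation=cv2.INTER_CUBIC)
im=eyes.capture('scene');b=cv2.resize(im[260:380,380:500],None,fx=3.3,fy=3.3,interpolation=cv2.INTER_CUBIC)
cv2.imwrite('pics/fin.png',np.hstack([a,b]))
E
```

```text
clock: 11.65
position: [0.5351, -0.3, 0.0548]
eef_rot: [[0.001, -0.301, 0.954], [-0.001, 0.954, 0.301], [-1.0, -0.001, 0.001]]
ft_force: [-7.5, 5.6, 24.1]
grip_width: 0.199
[ 0.53512885 -0.29997881  0.05476467] [-7.53405859  5.57923634 24.06642614] 0.19942804197527475
```

View pics/fin.png

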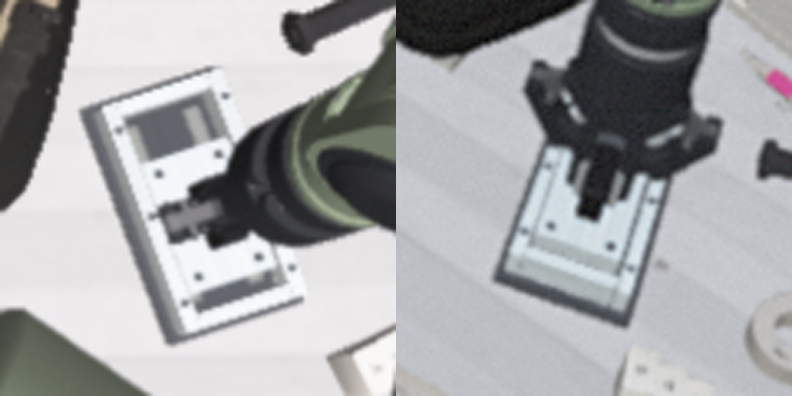

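The cover sits level inside the nest, just below the rim, and is still gripped and pressed at a steady 24 N. Handing in.

```bash
python3 -c "
from plant import workorder,sensors
print(workorder.job_done());s=sensors.observe();print(s['clock'],s['position'],s['ft_force'])"
```

```text
the job is handed in; nothing more can be done
None
the job is handed in; nothing more can be done
```

The narrower cover is on the dowel and fully home in the nest, and I handed the job in with the gripper still holding it pressed down. The hand-in gives no verdict.

**What I did:**
- **Choosing the cover:** I took the white cover that measured about 60 × 89 mm. The other white one measured about 90 × 90 mm, so it was the wider cover, and the third was the purple look-alike.
- **Carrying:** I gripped it by the rib and carried it over the post with its underside at about 0.278 m.
- **Finding the dowel:** I lowered it until it rested on the dowel tip at TCP height 70 mm, then slid it along the nest. The hole came over the dowel near nest x = −10 mm, where the camera had shown the tip.
- **Pressing home:** It met the spring pads at about 59–60 mm and stopped hard at 54.8 mm.

**Last checks, at 11.65 s:**
- **Depth:** The drop from tip to stop was about 15.2 mm measured under load, against 16 mm nominal. Position readings scatter by about 1 mm, and the pad travel itself was not measured directly.
- **Hold:** The vertical push was steady at about 24 N, with about 9 N of side force. The grip opening stayed at the rib's width, and the tool was vertical to 0.001 rad.
- **Picture:** The last picture shows the cover level, just below the nest rim.
- **Left alone:** I never went near the wider cover or the ring, but I did not measure their positions again at the end.

**One disagreement:** Camera estimates of the nest's middle line differed by about 1–2 mm, and the dowel tip appeared 1.7 mm off it. That is within the 5 mm allowed, and the cover went in without jamming.

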